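# Third hand at the screw station: hold a toy chassis against the sprung stop

## Robot

A 6-joint arm with a two-finger parallel gripper is mounted at the origin on the work surface. World frame = base frame: x ahead of the robot, y to its left, z up, the work surface at z = 0. Lengths are in m, angles in rad, forces in N, time in s.
With the tool pointing down it reaches from about 0.3 to 0.775 m from the base axis. Payload 14.6 kg.
Tool frame: the origin (TCP) lies on the centre line of the jaws, within the pads' length; the fingertips stand 19 mm ahead of it and the grasp point (between the pads) is the TCP; y points along the fingers, x is the direction in which the jaws open and shut, and the axes are right-handed (so a half turn about y gives the same grasp; the last joint's range is limited). The gripper opens to 94 mm and grips with 3 to 60 N. Pads are 16 mm wide; open, the fingers measure 119 mm over their backs; the gripper's body (75 mm by 177 mm) begins 78 mm behind the grasp point.
Start: joints at [1.21, 0.3, 1.521, -0, 1.321, -0.067], TCP at [0.159, 0.526, 0.224] pointing down, gripper open.
Joint ranges: [-3.03, 3.03], [-0.79, 2.21], [0.23, 2.52], [-1.04, 4.18], [0, 3.07], [-2.55, 2.55]. Speed limits (rad/s): [2.22, 2.22, 2.57, 3.14, 3.14, 3.14].

## Interface

Orientations are given as [roll, pitch, yaw] about the fixed x, y, z axes, in that order (R = Rz(yaw) Ry(pitch) Rx(roll)).
In Python, from station import get_obs, cams, workorder gives the robot as it stands.
- The arm moves only by the shell command python3 -m handwheel 'ROWS' [FORCE]. ROWS is JSON, a list of rows, each an object of numbers: "fingers": the opening, from -1 (shut) to 1 (fully open); "x", "y", "z": the shift along the tool's x, y, z in m; "spin": the turn about the tool's y in degrees. In form: [{"fingers": .., "x": .., "y": .., "z": .., "spin": ..}, ...]. A call has exactly 10 rows; each row is the pose to reach, as a shift and turn from the pose commanded when the call began, along the tool's axes at that moment; what a row does not reach only later rows make up. A row lasts 1/10 s, in which the tool goes at most 50 mm and 8.59 degrees, less where a joint would pass 70% of its speed; a pose out of reach is approached as far as the arm can. A call with a gripper value outside its range is refused whole. The fingers move at their own pace and stop on an object; FORCE is the grip in N (left out, the last holds). Time passes only in rows, so rows that repeat a pose let the fingers close, or fill a call up. It gives the time, the measured TCP pose, the force and the opening at its end, in the units of the state.
- get_obs(): the state, without advancing time (a new reading comes with each control period).
- cams.camera(name): name is "scene" or "top" or "wrist"; returns (picture, depth): 384x512x3 uint8, red, green, blue; 384x512 float32, m along the optical axis (not along the pixel's ray), 0 where there is no reading.
- cams.get_calibration(name): a dict with "fx", "fy", "cx", "cy" (pixels), "dist" ([k1, k2, p1, p2, k3] as OpenCV has them; the pictures are not rectified), "view" (4x4, takes a point from world to camera coordinates). Camera axes: x right, y down, z forward; pixel columns grow to the right and rows downward; lengths in m; the calibration is good to about 2 mm. A picture is of the moment at which its call begins: read the wrist's pose just before it. get_calibration takes no time and is no camera call; for the wrist camera it gives the pose at the moment of the call.
- workorder.hand_in(): hands the job in, once; it reports no verdict.
The state is a dict: "time_s": time; "qpos": joint angles; "joint_vel": joint speeds; "tau": joint torques, N m; "ee_pos": TCP position; "eef_rot": TCP orientation; "force": force on the tool from outside, world axes, zero at the start; "moment": the same for the moment, N m; "grip_width": finger opening in m.
Only numpy, scipy, OpenCV 4.12 (cv2) and the standard library are available. Lean on these libraries where they do the work, as an engineer would, in place of code of your own. Each camera call takes 0.05 s, during which the arm holds its last target. There are 200 camera calls.

## Task

Pull the small cabinet's top drawer out to its stop and leave it open, take out the toy car chassis (the part with wheels) and lay it on its wheels in the lane of the screwing fixture, its square front bumper towards the sprung stop plate. Push it along the lane until the bumper, flush on the plate, presses it back with a steady 10 newtons or so (the plate's face then stands between the two scribed lines; never ram it), and finish while still holding it so with the fingers, a third hand for the worker who drives the screws. Leave the toy car shells and the tray of screws where they are.

Things in the scene. Friction and masses are not known exactly. Their poses are not given: they have to be found in the camera images.
- cab: Small grey cabinet with two drawers, 250 deep (x) x 260 wide (y) x 130 mm high, fixed; origin: centre of its underside; the drawers face its own -x, towards the robot. It stands on one side of the bench, the fixture on the other; which side varies. A tray and a toy car shell stand on its top.
- cab_drawer0 (a joint): How far the top drawer is out, in m: 0 shut (it may start up to 0.01 ajar), 0.1736 at its stop. It slides along the cabinet's -x, with about 1 N of friction, and stays where it is left.
- cab_drawer0_handle (a point): Middle of the top drawer's handle: a straight steel bar 11 mm thick and 120 mm long, level, along the cabinet's y, its centre line 35 mm in front of the drawer front (29 mm of room behind the bar for a finger) and about 34 mm below the cabinet's top; free above. Axes as the cabinet's.
- drawer_floor (a point): Centre of the top drawer's inner floor, about 75 mm above the bench; moves with the drawer. The inside is 205 (x) x 218 (y) mm, its side walls 33 mm high. With the drawer at its stop the whole chassis lies clear of the cabinet's top. Axes as the cabinet's.
- chassis: Black toy car chassis, loose on its wheels in the top drawer beside a small flat cover. 110 long (x) x 54 wide (y) x 35 mm high, 100 to 160 g. Origin: mid length and width, at the wheels' underside; +x is its front, at first pointing into the cabinet within 0.2 rad. Best gripped at the waist: a box 40 x 40 mm centred on the origin, 8 to 32 mm high; 38 mm of free length between the wheels.
- chassis_nose (a point): Middle of the flat face of the chassis' square front bumper (52 mm wide), 55 mm ahead of the chassis' origin and 14 mm above the wheels' underside. Axes as the chassis'. The other end, the rear, carries an upright round spare wheel.
- fixture: Screwing fixture bolted to the bench: aluminium base 260 (x) x 130 (y) x 12 mm, its top (the bed) 12 mm above the bench. Origin: on the bench under the middle of its far (+x) edge; the base spans its x from -0.26 to 0. Its +x points away from the robot, within 0.2 rad. Behind the stop plate a steel block (x from -0.03 to 0) rises 48 mm above the bench.
- lane (a point): Middle of the lane for the chassis, on the bed, at x = -0.165 of the fixture; axes as the fixture's. The lane is 66 mm wide and runs along x between two ribs 4 mm high (fixture x from -0.245 to -0.115), up to the stop plate.
- stop_plate: Sprung upright steel plate, 10 thick x 70 wide x 30 mm high. Origin: middle of its face towards the lane, 28.5 mm above the bench; axes as the fixture's. Unpressed at x = -0.09 of the fixture; slides back along +x against 1 N per mm (10 N at 10 mm), to its end at 20 mm. Two pairs of lines scribed on the bed beside it, 5 and 15 mm back, mark where its face stands at 5 and 15 N.
- shell_a: Light blue toy car shell, 100 x 50 x 40 mm, on top of the cabinet; origin: centre of its underside. A bystander.
- shell_b: Light blue toy car shell, 100 x 50 x 40 mm, on the bench between cabinet and fixture, nearer the robot; origin: centre of its underside. A bystander.
- screw_tray: Small open green tray of screws, 100 x 70 x 22 mm, on top of the cabinet; origin: centre of its underside. A bystander.

How it is judged:
On the way, in this order (a step that is already met when the one before it is completed fails the run):
1. the top drawer is out at its stop (value of joint cab_drawer0 above 0.166 m), for 0.2 s.
2. the chassis is in the lane of the fixture (x of chassis in the frame of fixture between -0.24 and -0.1 m and y of chassis in the frame of fixture between -0.014 and 0.014 m and z of chassis in the frame of fixture below 0.017 m), for 0.2 s.
At the end, for the whole second after the job is handed in: For the last second the fingers hold the chassis still, flat on the bed (within 4 mm), in the lane (nose within 12 mm of its middle, 0.12 rad), front bumper against the stop plate (within 4 mm) and pressing it with 5 to 15 N; the top drawer is still out (over 0.14 m) (contact force between chassis and stop_plate between 5 and 15 N and contact force between the fingers and chassis above 1 N and x of chassis_nose in the frame of stop_plate above -0.004 m and y of chassis_nose in the frame of stop_plate between -0.012 and 0.012 m and angle between the x axis of chassis and the x axis of fixture, either way round below 0.12 rad and z of chassis in the frame of fixture between 0.009 and 0.016 m and angle between chassis's own z axis and vertical below 0.1 rad and linear speed of chassis below 0.01 m/s and value of joint cab_drawer0 above 0.14 m); the arm keeps its last pose, push and grip.
It fails at once if the stop plate is rammed with more than 25 N (contact force between chassis and stop_plate above 25 N).
It fails at once if a bystander is moved by more than 40 mm (distance of any of shell_a, shell_b, screw_tray from where it was at the start of the episode above 0.04 m).
It also fails if it takes over 54 s, if anything falls off the work surface, if the arm or the gripper's body presses on something with over 40 N, if the wrist force passes 120 N, or if a joint passes its speed limit or range.

## Working session

There is one attempt and no reset: what is moved stays moved. The work goes in short steps, Python scripts to look and compute and a shell command to move; the robot and the scene stay as the last step left them, time stands still between calls to the robot, and variables do not carry over. Pictures are saved under pics/ and viewed, about 8 in all and at most 12, crops included, and the job is handed in when it is done.

```bash
mkdir -p pics; ls
python3 - <<'E'
from station import get_obs,cams
import cv2,numpy as np
print(get_obs())
for n in ["top","scene"]:
    p,d=cams.camera(n); cv2.imwrite(f"pics/{n}0.png",p[:,:,::-1]); np.save(f"pics/{n}0.npy",d)
    c=cams.get_calibration(n); print(n,c)
E
```

```text
pics
{'time_s': 0.0, 'qpos': array([ 1.21038125e+00,  3.00467718e-01,  1.52157978e+00,  5.32128386e-06,
        1.32071772e+00, -6.65852511e-02]), 'joint_vel': array([-3.42376418e-03,  7.19859998e-04, -5.57713034e-04, -6.25926768e-05,
        2.98708787e-04, -2.69056080e-04]), 'tau': array([-7.48571620e-04, -5.31818676e+01, -3.52739418e+01,  7.08112679e-02,
        2.44912470e-02, -1.01363171e-04]), 'ee_pos': array([0.1591982 , 0.52620001, 0.22388873]), 'eef_rot': array([-1.57071317e+00,  1.16962643e-03,  1.27696523e+00]), 'force': array([0.31400536, 0.18406986, 0.66818893]), 'moment': array([ 0.00836281, -0.05191558,  0.0851284 ]), 'grip_width': 0.09384042535987541}
top {'fx': 480.31998959155936, 'fy': 480.31998959155936, 'cx': 252.21186734774486, 'cy': 192.03592845607827, 'dist': array([-0.0418533,  0.       ,  0.       ,  0.       ,  0.       ]), 'view': array([[-0.01136023, -0.99991513, -0.00637827, -0.0123782 ],
       [-0.99071833,  0.01211937, -0.13538946,  0.59816476],
       [ 0.13545527,  0.00478101, -0.99077193,  1.2708247 ],
       [ 0.        ,  0.        ,  0.        ,  1.        ]])}
scene {'fx': 404.95329543352693, 'fy': 404.95329543352693, 'cx': 254.92971552453477, 'cy': 194.3903367148965, 'dist': array([-0.12065029,  0.        ,  0.        ,  0.        ,  0.        ]), 'view': array([[ 0.12761349,  0.99172997, -0.01365497, -0.05235775],
       [ 0.74434843, -0.10486165, -0.65950697, -0.36699094],
       [-0.65548471,  0.07399793, -0.75157441,  1.49397674],
       [ 0.        ,  0.        ,  0.        ,  1.        ]])}
```

Run:
```python
import cv2
cv2.imwrite("pics/t.png",cv2.resize(cv2.imread("pics/top0.png"),(800,600),interpolation=cv2.INTER_CUBIC))
```

```text
(no output)
```

View pics/t.png

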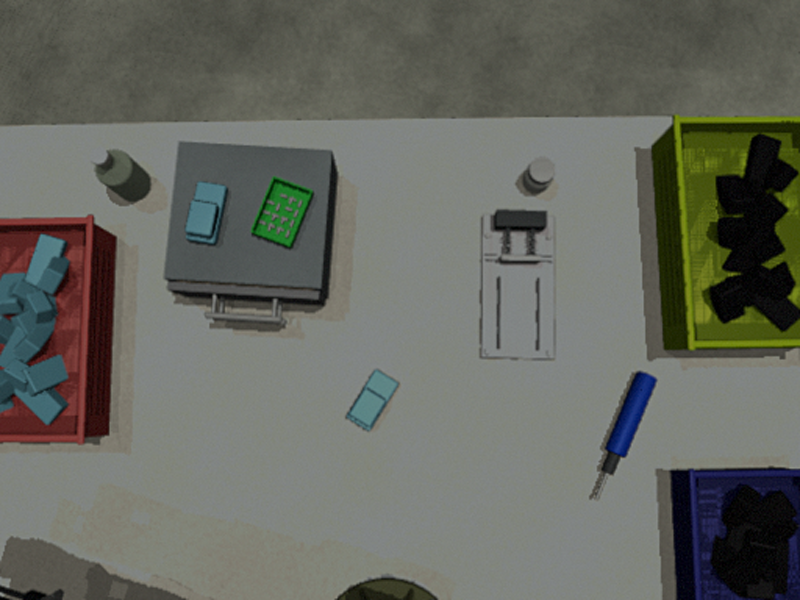

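View pics/scene0.png

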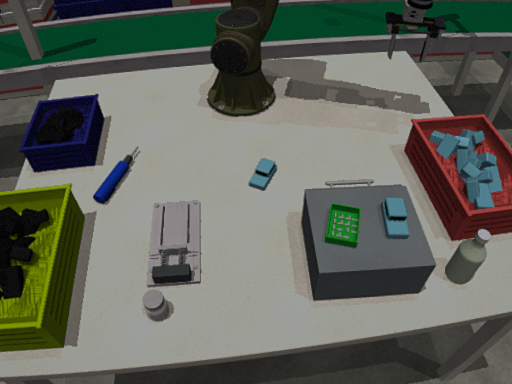

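```bash
cat > h.py <<'E'
import cv2,numpy as np
from station import get_obs,cams
def ray(c,px,z):
    K=np.array([[c['fx'],0,c['cx']],[0,c['fy'],c['cy']],[0,0,1]])
    u=cv2.undistortPoints(np.array(px,float).reshape(-1,1,2),K,c['dist']).reshape(-1,2)
    V=np.array(c['view']);R=V[:3,:3];o=-R.T@V[:3,3]
    d=np.c_[u,np.ones(len(u))]@R
    return o+d*((z-o[2])/d[:,2])[:,None]
def snap(n,f,crop=None):
    c=cams.get_calibration(n);p,d=cams.camera(n)
    cv2.imwrite(f,cv2.resize(p[:,:,::-1],(800,600),interpolation=cv2.INTER_CUBIC));np.save(f[:-4]+'.npy',d);np.save(f[:-4]+'_c.npy',c,allow_pickle=True)
    return c,p,d
def show(*a): print(np.round(np.array(a),4))
def px8(p): return (np.array(p,float)+.5)/1.5625-.5
def tool(v): # world vector -> tool axes
    from scipy.spatial.transform import Rotation as R
    return R.from_euler('xyz',get_obs()['eef_rot']).inv().apply(v)
E
python3 - <<'E'
from h import *
c=cams.get_calibration('top')
cab=ray(c,px8([(179,142),(332,151),(327,291),(165,278)]),.13)
hd=ray(c,px8([(207,319),(284,325)]),.096)
fx=ray(c,px8([(484,213),(554,213),(554,358),(480,357)]),.012)
sh=ray(c,px8([(378,370),(398,380),(368,430),(347,420)]),.02)
for a in (cab,hd,fx,sh): print(a.round(4))
a=cab[0]-cab[3];b=cab[1]-cab[2];print(np.arctan2(a[1],a[0]),np.arctan2(b[1],b[0]),np.linalg.norm(a),np.linalg.norm(cab[0]-cab[1]))
a=fx[0]-fx[3];b=fx[1]-fx[2];print(np.arctan2(a[1],a[0]),np.arctan2(b[1],b[0]),np.linalg.norm(a),np.linalg.norm(b))
d=hd[0]-hd[1];print(np.arctan2(-d[0],d[1]), hd.mean(0))
E
```

```text
[[0.86   0.3406 0.13  ]
 [0.8398 0.0818 0.13  ]
 [0.6025 0.0899 0.13  ]
 [0.6274 0.3567 0.13  ]]
[[0.5627 0.2944 0.096 ]
 [0.5511 0.1649 0.096 ]]
[[ 0.7599 -0.1838  0.012 ]
 [ 0.7585 -0.3111  0.012 ]
 [ 0.4955 -0.3005  0.012 ]
 [ 0.4989 -0.1695  0.012 ]]
[[ 0.4778  0.0108  0.02  ]
 [ 0.46   -0.0241  0.02  ]
 [ 0.3741  0.029   0.02  ]
 [ 0.3917  0.0655  0.02  ]]
-0.06910626059684195 -0.033769452191279005 0.23309649640729224 0.25955165239535827
-0.05480261239412269 -0.040531372737739865 0.26137759482260037 0.2632011867331233
-0.0892265975704255 [0.55691792 0.22964551 0.096     ]
```

```bash
R='{"fingers":-0.3,"x":-0.168,"y":0,"z":-0.467,"spin":78}'; python3 -m handwheel '[{"fingers":-0.3,"x":-0.017,"y":0,"z":-0.047,"spin":8},{"fingers":-0.3,"x":-0.034,"y":0,"z":-0.094,"spin":16},{"fingers":-0.3,"x":-0.051,"y":0,"z":-0.141,"spin":24},{"fingers":-0.3,"x":-0.068,"y":0,"z":-0.188,"spin":32},{"fingers":-0.3,"x":-0.085,"y":0,"z":-0.235,"spin":40},{"fingers":-0.3,"x":-0.102,"y":0,"z":-0.282,"spin":48},{"fingers":-0.3,"x":-0.119,"y":0,"z":-0.329,"spin":56},{"fingers":-0.3,"x":-0.136,"y":0,"z":-0.376,"spin":64},{"fingers":-0.3,"x":-0.153,"y":0,"z":-0.423,"spin":72},{"fingers":-0.3,"x":-0.168,"y":0,"z":-0.467,"spin":78}]' 20
python3 - <<'E'
from h import *
o=get_obs();show(o['ee_pos'],o['eef_rot'],o['force'])
c,p,d=snap('wrist','pics/w1.png')
E
```

```text
time_s: 1.1
ee_pos: [0.5591, 0.2286, 0.2242]
eef_rot: [-1.571, 0.0, -0.09]
force: [-0.2, 0.9, 0.4]
grip_width: 0.0332
[[ 5.591e-01  2.286e-01  2.242e-01]
 [-1.571e+00  4.000e-04 -9.040e-02]
 [-1.748e-01  9.183e-01  3.813e-01]]
```

View pics/w1.png

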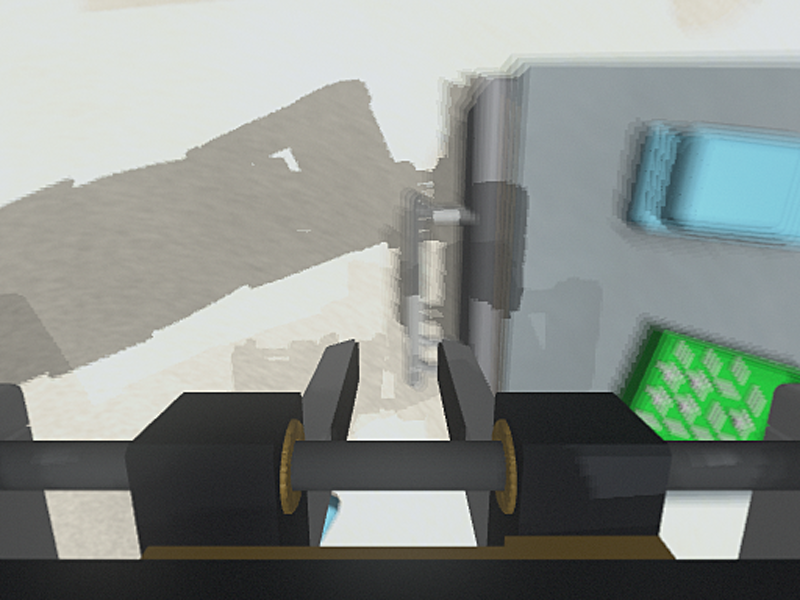

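Run:
```python
from h import *
o=get_obs();show(o['ee_pos'],o['eef_rot'])
c,p,d=snap('wrist','pics/w2.png')
P=cv2.imread('pics/w2.png');cv2.imwrite('pics/w2c.png',cv2.resize(P[100:500,300:700],(600,600)))
```

```text
[[ 5.6300e-01  2.2460e-01  2.2360e-01]
 [-1.5721e+00 -3.0000e-04 -9.9800e-02]]
```

View pics/w2c.png

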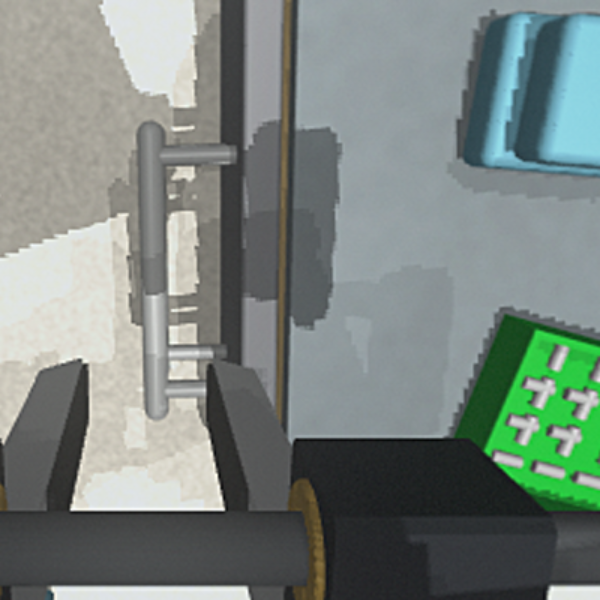

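Run:
```python
from h import *
c=np.load('pics/w2_c.npy',allow_pickle=True).item()
h=ray(c,px8([(400,186),(404.7,374)]),.0965);print(h,np.linalg.norm(h[0]-h[1]));d=h[0]-h[1];print(np.arctan2(-d[0],d[1]));m=h.mean(0)
e=ray(c,px8([(300+293/1.5,100),(300+281/1.5,100+430/1.5)]),.13);d=e[0]-e[1];print(np.arctan2(-d[0],d[1]))
o=get_obs();show(o['ee_pos'],o['eef_rot']);show(m-o['ee_pos'],tool(m-o['ee_pos']))
```

```text
[[0.57123426 0.29521178 0.0965    ]
 [0.56214101 0.17230625 0.0965    ]] 0.12324145990429075
-0.0738511778647971
-0.07967507450718406
[[ 5.6060e-01  2.2680e-01  2.2330e-01]
 [-1.5717e+00  7.0000e-04 -9.2600e-02]]
[[ 0.0061  0.007  -0.1268]
 [ 0.0055  0.1268  0.0076]]
```

```bash
python3 -m handwheel '[{"fingers":-0.3,"x":0.005,"y":0.03,"z":0.007,"spin":-0.9},{"fingers":-0.3,"x":0.005,"y":0.06,"z":0.007,"spin":-0.9},{"fingers":-0.3,"x":0.005,"y":0.09,"z":0.007,"spin":-0.9},{"fingers":-0.3,"x":0.005,"y":0.11,"z":0.007,"spin":-0.9},{"fingers":-0.3,"x":0.005,"y":0.122,"z":0.007,"spin":-0.9},{"fingers":-0.3,"x":0.005,"y":0.122,"z":0.007,"spin":-0.9},{"fingers":-0.9,"x":0.005,"y":0.122,"z":0.007,"spin":-0.9},{"fingers":-0.9,"x":0.005,"y":0.122,"z":0.007,"spin":-0.9},{"fingers":-0.9,"x":0.005,"y":0.122,"z":0.007,"spin":-0.9},{"fingers":-0.9,"x":0.005,"y":0.122,"z":0.007,"spin":-0.9}]' 15
```

```text
time_s: 2.2
ee_pos: [0.5636, 0.2371, 0.1035]
eef_rot: [-1.57, -0.002, -0.069]
force: [-0.5, 0.8, 4.9]
grip_width: 0.0106
```

```bash
python3 -m handwheel '[{"fingers":-0.9,"x":-0.008,"y":0,"z":0,"spin":0},{"fingers":-0.9,"x":-0.025,"y":0,"z":0,"spin":0},{"fingers":-0.9,"x":-0.045,"y":0,"z":0,"spin":0},{"fingers":-0.9,"x":-0.065,"y":0,"z":0,"spin":0},{"fingers":-0.9,"x":-0.085,"y":0,"z":0,"spin":0},{"fingers":-0.9,"x":-0.105,"y":0,"z":0,"spin":0},{"fingers":-0.9,"x":-0.125,"y":0,"z":0,"spin":0},{"fingers":-0.9,"x":-0.142,"y":0,"z":0,"spin":0},{"fingers":-0.9,"x":-0.152,"y":0,"z":0,"spin":0},{"fingers":-0.9,"x":-0.157,"y":0,"z":0,"spin":0}]' 15
python3 -m handwheel '[{"fingers":-0.9,"x":-0.002,"y":0,"z":0,"spin":0},{"fingers":-0.9,"x":-0.004,"y":0,"z":0,"spin":0},{"fingers":-0.9,"x":-0.006,"y":0,"z":0,"spin":0},{"fingers":-0.9,"x":-0.008,"y":0,"z":0,"spin":0},{"fingers":-0.9,"x":-0.010,"y":0,"z":0,"spin":0},{"fingers":-0.9,"x":-0.012,"y":0,"z":0,"spin":0},{"fingers":-0.9,"x":-0.013,"y":0,"z":0,"spin":0},{"fingers":-0.9,"x":-0.014,"y":0,"z":0,"spin":0},{"fingers":-0.9,"x":-0.015,"y":0,"z":0,"spin":0},{"fingers":-0.9,"x":-0.015,"y":0,"z":0,"spin":0}]' 15
```

```text
time_s: 3.2
ee_pos: [0.4061, 0.2489, 0.1035]
eef_rot: [-1.568, -0.002, -0.068]
force: [1.6, 8.4, 5.2]
grip_width: 0.0106
time_s: 4.2
ee_pos: [0.3953, 0.2496, 0.1037]
eef_rot: [-1.566, -0.01, -0.069]
force: [31.2, 5.9, -13.4]
grip_width: 0.0112
```

```bash
python3 -m handwheel '[{"fingers":-0.9,"x":0.003,"y":0,"z":0,"spin":0},{"fingers":-0.3,"x":0.004,"y":0,"z":0,"spin":0},{"fingers":-0.3,"x":0.004,"y":0,"z":0,"spin":0},{"fingers":-0.3,"x":0.004,"y":0,"z":0,"spin":0},{"fingers":-0.3,"x":0.004,"y":-0.04,"z":0,"spin":0},{"fingers":-0.3,"x":0.004,"y":-0.09,"z":0,"spin":0},{"fingers":0.2,"x":0.03,"y":-0.13,"z":-0.03,"spin":0},{"fingers":0.2,"x":0.07,"y":-0.16,"z":-0.06,"spin":0},{"fingers":0.2,"x":0.09,"y":-0.18,"z":-0.08,"spin":0},{"fingers":0.2,"x":0.10,"y":-0.18,"z":-0.08,"spin":0}]' 15
python3 -m handwheel '[{"fingers":0.2,"x":0,"y":0,"z":0,"spin":0},{"fingers":0.2,"x":0,"y":0,"z":0,"spin":0},{"fingers":0.2,"x":0,"y":0,"z":0,"spin":0},{"fingers":0.2,"x":0,"y":0,"z":0,"spin":0},{"fingers":0.2,"x":0,"y":0,"z":0,"spin":0},{"fingers":0.2,"x":0,"y":0,"z":0,"spin":0},{"fingers":0.2,"x":0,"y":0,"z":0,"spin":0},{"fingers":0.2,"x":0,"y":0,"z":0,"spin":0},{"fingers":0.2,"x":0,"y":0,"z":0,"spin":0},{"fingers":0.2,"x":0,"y":0,"z":0,"spin":0}]'
python3 - <<'E'
from h import *
o=get_obs();show(o['ee_pos'],o['eef_rot'])
c,p,d=snap('wrist','pics/w3.png')
snap('top','pics/t3.png')
E
```

```text
time_s: 5.2
ee_pos: [0.4882, 0.1596, 0.2857]
eef_rot: [-1.57, -0.005, -0.072]
force: [-0.8, -0.2, -0.2]
grip_width: 0.0562
time_s: 6.2
ee_pos: [0.4859, 0.162, 0.2825]
eef_rot: [-1.571, -0.0, -0.069]
force: [-0.9, -1.2, -0.0]
grip_width: 0.0562
[[ 0.4859  0.162   0.2825]
 [-1.5708 -0.     -0.0687]]
```

View pics/w3.png

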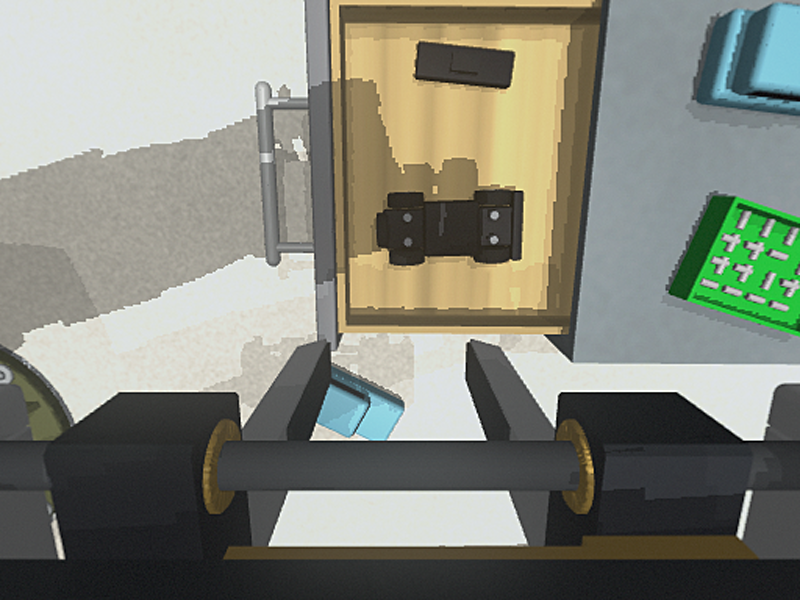

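Run:
```python
from h import *
c=np.load('pics/w3_c.npy',allow_pickle=True).item();d=np.load('pics/w3.npy')
V=c['view'];print('cam',-V[:3,:3].T@V[:3,3],'fwd',V[2,:3])
def at(p):
    u,v=np.round(px8(p)).astype(int);o=-V[:3,:3].T@V[:3,3]
    r=ray(c,px8([p]),0)[0]-o; zc=V[2,:3]@r
    return o+r*d[v,u]/zc
for p in [(452,229),(406,229),(495,227),(518,225),(383,231),(550,225),(405,197),(406,260),(494,195),(494,260),(450,300),(430,130)]: print(p,at(p).round(4))
o=get_obs();show(o['ee_pos'])
```

```text
cam [0.49063425 0.23024279 0.44295859] fwd [-0.01753269 -0.23782882 -0.97114883]
(452, 229) [0.5277 0.2005 0.1082]
(406, 229) [0.4945 0.2017 0.094 ]
(495, 227) [0.5619 0.1985 0.0941]
(518, 225) [0.5785 0.1991 0.0969]
(383, 231) [0.4776 0.2028 0.1106]
(550, 225) [0.6098 0.1953 0.0744]
(405, 197) [0.4952 0.2255 0.1045]
(406, 260) [0.4929 0.1794 0.103 ]
(494, 195) [0.5595 0.2225 0.1042]
(494, 260) [0.5585 0.1751 0.1047]
(450, 300) [0.5275 0.139  0.0737]
(430, 130) [0.5177 0.2732 0.0762]
[[0.4859 0.162  0.2824]]
```

Run:
```python
import cv2
P=cv2.imread('pics/t3.png')
a=cv2.resize(P[160:400,470:570],None,fx=2.5,fy=2.5,interpolation=cv2.INTER_CUBIC)
b=cv2.resize(cv2.imread('pics/w3.png')[160:300,360:560],None,fx=2.7,fy=2.7,interpolation=cv2.INTER_CUBIC)
import numpy as np
o=np.zeros((600,800,3),np.uint8);o[:600,:250]=a[:600];o[:378,255:795]=b[:378];cv2.imwrite('pics/m.png',o)
```

```text
(no output)
```

View pics/m.png

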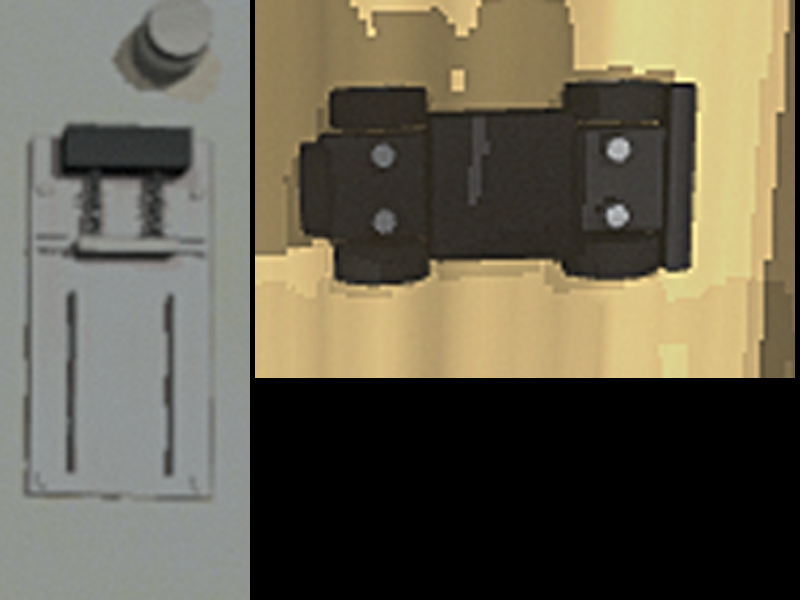

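```bash
python3 -m handwheel '[{"fingers":0.4,"x":0.004,"y":0.01,"z":0.004,"spin":8.5},{"fingers":0.4,"x":0.008,"y":0.02,"z":0.008,"spin":17},{"fingers":0.4,"x":0.012,"y":0.03,"z":0.013,"spin":25.5},{"fingers":0.4,"x":0.016,"y":0.04,"z":0.017,"spin":34},{"fingers":0.4,"x":0.02,"y":0.05,"z":0.021,"spin":42.5},{"fingers":0.4,"x":0.024,"y":0.06,"z":0.025,"spin":51},{"fingers":0.4,"x":0.028,"y":0.07,"z":0.03,"spin":59.5},{"fingers":0.4,"x":0.032,"y":0.08,"z":0.035,"spin":68},{"fingers":0.4,"x":0.036,"y":0.09,"z":0.039,"spin":76.5},{"fingers":0.4,"x":0.0384,"y":0.09,"z":0.0415,"spin":85}]'
python3 -m handwheel '[{"fingers":0.4,"x":0,"y":0,"z":0,"spin":3.9},{"fingers":0.4,"x":0,"y":0,"z":0,"spin":3.9},{"fingers":0.4,"x":0,"y":0,"z":0,"spin":3.9},{"fingers":0.4,"x":0,"y":0,"z":0,"spin":3.9},{"fingers":0.4,"x":0,"y":0,"z":0,"spin":3.9},{"fingers":0.4,"x":0,"y":0,"z":0,"spin":3.9},{"fingers":0.4,"x":0,"y":0,"z":0,"spin":3.9},{"fingers":0.4,"x":0,"y":0,"z":0,"spin":3.9},{"fingers":0.4,"x":0,"y":0,"z":0,"spin":3.9},{"fingers":0.4,"x":0,"y":0,"z":0,"spin":3.9}]'
python3 - <<'E'
from h import *
o=get_obs();show(o['ee_pos'],o['eef_rot'],tool(np.array([.5265,.2008,.101])-o['ee_pos']))
c,p,d=snap('wrist','pics/w4.png')
c=np.load('pics/t3_c.npy',allow_pickle=True).item()
q=np.array([(71,292),(168,295),(169,474),(71,472)])/2.5+[470,160]
r=ray(c,px8(q),.016);print(r)
for a,b in((0,3),(1,2)):
    e=r[a]-r[b];print(np.arctan2(e[1],e[0]),np.linalg.norm(e))
q=np.array([(33,138),(211,140),(213,495),(27,494)])/2.5+[470,160]
r=ray(c,px8(q),.012);print(r)
for a,b in((0,3),(1,2)):
    e=r[a]-r[b];print(np.arctan2(e[1],e[0]),np.linalg.norm(e))
E
```

```text
time_s: 7.3
ee_pos: [0.5268, 0.2009, 0.1909]
eef_rot: [-1.573, -0.001, -1.558]
force: [1.0, -0.4, 0.8]
grip_width: 0.0661
time_s: 8.3
ee_pos: [0.527, 0.2008, 0.1925]
eef_rot: [-1.571, 0.0, -1.62]
force: [-0.9, -0.6, -0.0]
grip_width: 0.0658
[[ 5.2700e-01  2.0080e-01  1.9250e-01]
 [-1.5708e+00  0.0000e+00 -1.6202e+00]
 [ 1.0000e-04  9.1500e-02 -5.0000e-04]]
[[ 0.64154769 -0.20582355  0.016     ]
 [ 0.63853936 -0.27521748  0.016     ]
 [ 0.51047128 -0.27120395  0.016     ]
 [ 0.51276521 -0.20196713  0.016     ]]
-0.02993628297215569 0.12884021374153512
-0.03132874728589103 0.1281309553905229
[[ 0.75585122 -0.18227673  0.012     ]
 [ 0.75289132 -0.31163084  0.012     ]
 [ 0.49547708 -0.30260138  0.012     ]
 [ 0.49786968 -0.17091648  0.012     ]]
-0.04400667407377653 0.25823154176100166
-0.03506318337207721 0.2575725593429177
```

View pics/w4.png

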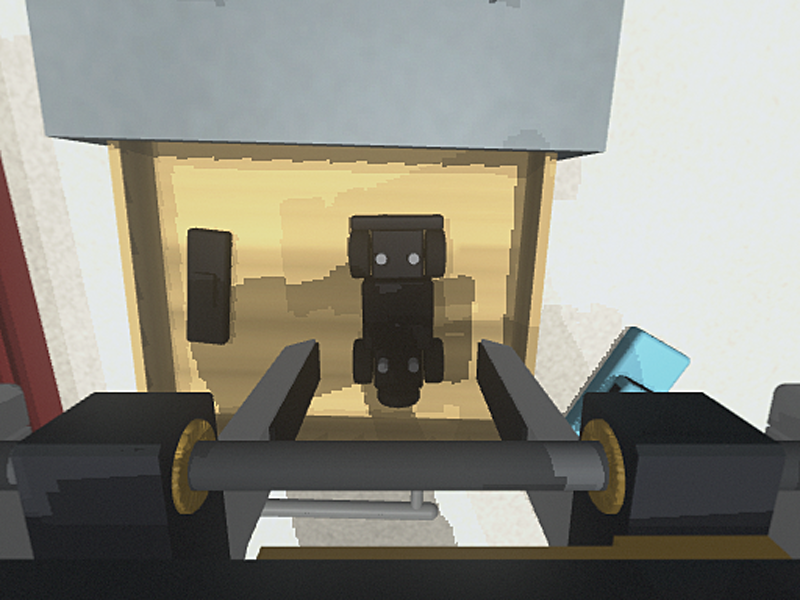

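```bash
python3 -m handwheel '[{"fingers":0.4,"x":0,"y":0.03,"z":0,"spin":0},{"fingers":0.4,"x":0,"y":0.06,"z":0,"spin":0},{"fingers":0.4,"x":0,"y":0.08,"z":0,"spin":0},{"fingers":0.4,"x":0,"y":0.0915,"z":0,"spin":0},{"fingers":0.4,"x":0,"y":0.0915,"z":0,"spin":0},{"fingers":-0.3,"x":0,"y":0.0915,"z":0,"spin":0},{"fingers":-0.3,"x":0,"y":0.0915,"z":0,"spin":0},{"fingers":-0.3,"x":0,"y":0.0915,"z":0,"spin":0},{"fingers":-0.3,"x":0,"y":0.0915,"z":0,"spin":0},{"fingers":-0.3,"x":0,"y":0.0915,"z":0,"spin":0}]' 40
```

```text
time_s: 9.35
ee_pos: [0.5273, 0.2009, 0.1016]
eef_rot: [-1.57, 0.0, -1.62]
force: [-1.3, -0.5, 5.9]
grip_width: 0.0399
```

```bash
python3 -m handwheel '[{"fingers":-0.3,"x":0,"y":-0.02,"z":0,"spin":0},{"fingers":-0.3,"x":0,"y":-0.06,"z":0,"spin":0},{"fingers":-0.3,"x":0,"y":-0.1,"z":0,"spin":0},{"fingers":-0.3,"x":0.03,"y":-0.12,"z":0.005,"spin":-0.9},{"fingers":-0.3,"x":0.07,"y":-0.12,"z":0.01,"spin":-0.9},{"fingers":-0.3,"x":0.11,"y":-0.12,"z":0.015,"spin":-0.9},{"fingers":-0.3,"x":0.15,"y":-0.12,"z":0.02,"spin":-0.9},{"fingers":-0.3,"x":0.19,"y":-0.12,"z":0.025,"spin":-0.9},{"fingers":-0.3,"x":0.23,"y":-0.12,"z":0.03,"spin":-0.9},{"fingers":-0.3,"x":0.27,"y":-0.12,"z":0.035,"spin":-0.9}]' 40
python3 -m handwheel '[{"fingers":-0.3,"x":0.04,"y":0.01,"z":0.005,"spin":0},{"fingers":-0.3,"x":0.08,"y":0.02,"z":0.01,"spin":0},{"fingers":-0.3,"x":0.12,"y":0.03,"z":0.015,"spin":0},{"fingers":-0.3,"x":0.15,"y":0.05,"z":0.016,"spin":0},{"fingers":-0.3,"x":0.162,"y":0.07,"z":0.016,"spin":0},{"fingers":-0.3,"x":0.167,"y":0.09,"z":0.016,"spin":0},{"fingers":-0.3,"x":0.167,"y":0.1,"z":0.016,"spin":0},{"fingers":-0.3,"x":0.167,"y":0.1,"z":0.016,"spin":0},{"fingers":-0.3,"x":0.167,"y":0.1,"z":0.016,"spin":0},{"fingers":-0.3,"x":0.167,"y":0.1,"z":0.016,"spin":0}]' 40
python3 -m handwheel '[{"fingers":-0.3,"x":0,"y":0,"z":0,"spin":0},{"fingers":-0.3,"x":0,"y":0,"z":0,"spin":0},{"fingers":-0.3,"x":0,"y":0,"z":0,"spin":0},{"fingers":-0.3,"x":0,"y":0,"z":0,"spin":0},{"fingers":-0.3,"x":0,"y":0,"z":0,"spin":0},{"fingers":-0.3,"x":0,"y":0,"z":0,"spin":0},{"fingers":-0.3,"x":0,"y":0,"z":0,"spin":0},{"fingers":-0.3,"x":0,"y":0,"z":0,"spin":0},{"fingers":-0.3,"x":0,"y":0,"z":0,"spin":0},{"fingers":-0.3,"x":0,"y":0,"z":0,"spin":0}]' 40
python3 - <<'E'
from h import *
o=get_obs();show(o['ee_pos'],o['eef_rot'],o['force'])
c,p,d=snap('wrist','pics/w5.png')
E
```

```text
time_s: 10.35
ee_pos: [0.5484, -0.0722, 0.2209]
eef_rot: [-1.571, 0.0, -1.605]
force: [1.5, -0.4, -1.2]
grip_width: 0.0397
time_s: 11.35
ee_pos: [0.5595, -0.2378, 0.1222]
eef_rot: [-1.569, -0.001, -1.604]
force: [0.0, 0.2, -1.4]
grip_width: 0.0397
time_s: 12.35
ee_pos: [0.559, -0.238, 0.1209]
eef_rot: [-1.571, -0.0, -1.605]
force: [0.7, -0.6, -1.9]
grip_width: 0.0398
[[ 0.559  -0.238   0.1209]
 [-1.5708 -0.     -1.6045]
 [ 0.7077 -0.5983 -1.925 ]]
```

View pics/w5.png

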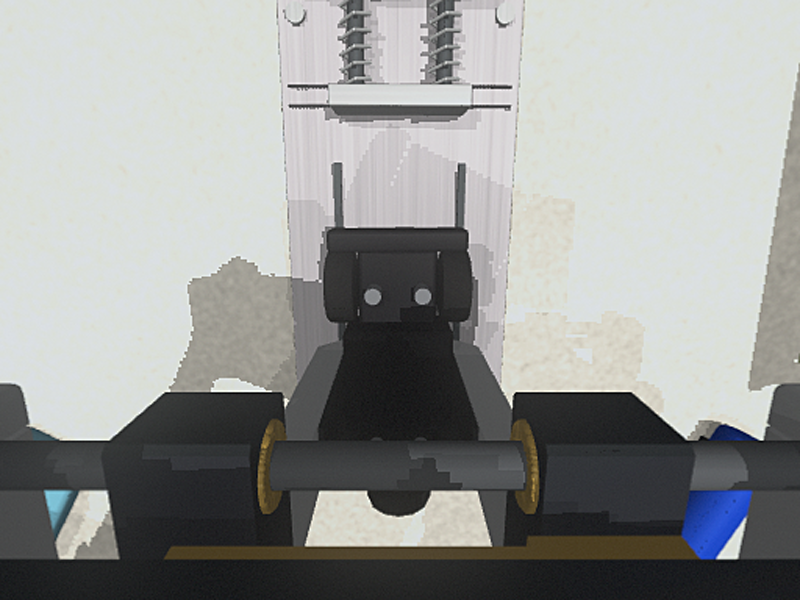

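Run:
```python
from h import *
c=np.load('pics/w5_c.npy',allow_pickle=True).item()
def s(n,px,z):
    r=ray(c,px8(px),z);e=r[0]-r[1];print(n,r.round(4).tolist(),'mid',r.mean(0).round(4),'ang',np.arctan2(-e[0],e[1]).round(4),np.arctan2(e[1],e[0]).round(4),np.linalg.norm(e).round(4))
s('ribs',[(337,163),(461,163)],.016)
s('ribL',[(337,165),(338.5,225)],.016); s('ribR',[(461,165),(459.5,225)],.016)
s('edgeL',[(279,30),(297,370)],.012); s('edgeR',[(521,30),(506,370)],.012)
s('line5',[(290,105),(511,106)],.012);s('line15',[(290,86),(511,87)],.012)
s('platetop',[(329,106),(472,106)],.0435)
s('bumper',[(328,240),(469,240)],.1209-.026+.022)
s('bolts',[(372,296),(423,296)],.1209-.026+.02)
```

```text
ribs [[0.6438, -0.2074, 0.016], [0.6414, -0.2766, 0.016]] mid [ 0.6426 -0.242   0.016 ] ang -0.0348 1.536 0.0692
ribL [[0.6428, -0.2073, 0.016], [0.6097, -0.206, 0.016]] mid [ 0.6262 -0.2067  0.016 ] ang -1.6114 -0.0406 0.0332
ribR [[0.6404, -0.2766, 0.016], [0.6072, -0.2757, 0.016]] mid [ 0.6238 -0.2761  0.016 ] ang -1.5984 -0.0276 0.0331
edgeL [[0.7128, -0.1806, 0.012], [0.5197, -0.1732, 0.012]] mid [ 0.6163 -0.1769  0.012 ] ang -1.609 -0.0382 0.1932
edgeR [[0.7083, -0.3091, 0.012], [0.5152, -0.3054, 0.012]] mid [ 0.6117 -0.3072  0.012 ] ang -1.59 -0.0192 0.1931
line5 [[0.6755, -0.1831, 0.012], [0.6708, -0.3047, 0.012]] mid [ 0.6732 -0.2439  0.012 ] ang -0.0391 1.5317 0.1217
line15 [[0.6852, -0.1839, 0.012], [0.6805, -0.3045, 0.012]] mid [ 0.6828 -0.2442  0.012 ] ang -0.0391 1.5317 0.1206
platetop [[0.6689, -0.2088, 0.0435], [0.6665, -0.2783, 0.0435]] mid [ 0.6677 -0.2435  0.0435] ang -0.0349 1.5359 0.0696
bumper [[0.6115, -0.2152, 0.1169], [0.6097, -0.266, 0.1169]] mid [ 0.6106 -0.2406  0.1169] ang -0.0346 1.5362 0.0508
bolts [[0.5898, -0.2299, 0.1149], [0.5891, -0.2491, 0.1149]] mid [ 0.5895 -0.2395  0.1149] ang -0.0345 1.5363 0.0191
```

```bash
python3 -m handwheel '[{"fingers":-0.3,"x":0.0007,"y":0.02,"z":0,"spin":0},{"fingers":-0.3,"x":0.0007,"y":0.045,"z":0,"spin":0},{"fingers":-0.3,"x":0.0007,"y":0.065,"z":0,"spin":0},{"fingers":-0.3,"x":0.0007,"y":0.075,"z":0,"spin":0},{"fingers":-0.3,"x":0.0007,"y":0.079,"z":0,"spin":0},{"fingers":-0.3,"x":0.0007,"y":0.079,"z":0,"spin":0},{"fingers":-0.3,"x":0.0007,"y":0.079,"z":0,"spin":0},{"fingers":-0.3,"x":0.0007,"y":0.079,"z":0,"spin":0},{"fingers":-0.3,"x":0.0007,"y":0.079,"z":0,"spin":0},{"fingers":-0.3,"x":0.0007,"y":0.079,"z":0,"spin":0}]' 40
python3 -m handwheel '[{"fingers":-0.3,"x":0,"y":0.0005,"z":0,"spin":0},{"fingers":-0.3,"x":0,"y":0.001,"z":0,"spin":0},{"fingers":-0.3,"x":0,"y":0.0015,"z":0,"spin":0},{"fingers":-0.3,"x":0,"y":0.002,"z":0,"spin":0},{"fingers":-0.3,"x":0,"y":0.002,"z":0,"spin":0},{"fingers":-0.3,"x":0,"y":0.002,"z":0,"spin":0},{"fingers":-0.3,"x":0,"y":0.002,"z":0,"spin":0},{"fingers":-0.3,"x":0,"y":0.002,"z":0,"spin":0},{"fingers":-0.3,"x":0,"y":0.002,"z":0,"spin":0},{"fingers":-0.3,"x":0,"y":0.002,"z":0,"spin":0}]' 40
```

```text
time_s: 13.4
ee_pos: [0.5591, -0.2388, 0.0423]
eef_rot: [-1.57, -0.0, -1.604]
force: [-0.4, 0.4, -1.4]
grip_width: 0.0396
time_s: 14.4
ee_pos: [0.559, -0.2387, 0.04]
eef_rot: [-1.571, -0.0, -1.605]
force: [-1.1, -0.3, -1.8]
grip_width: 0.0396
```

Not touching yet; continue in small steps.

```bash
python3 -m handwheel '[{"fingers":-0.3,"x":0,"y":0.0005,"z":0,"spin":0},{"fingers":-0.3,"x":0,"y":0.001,"z":0,"spin":0},{"fingers":-0.3,"x":0,"y":0.0012,"z":0,"spin":0},{"fingers":-0.3,"x":0,"y":0.0012,"z":0,"spin":0},{"fingers":-0.3,"x":0,"y":0.0012,"z":0,"spin":0},{"fingers":-0.3,"x":0,"y":0.0012,"z":0,"spin":0},{"fingers":-0.3,"x":0,"y":0.0012,"z":0,"spin":0},{"fingers":-0.3,"x":0,"y":0.0012,"z":0,"spin":0},{"fingers":-0.3,"x":0,"y":0.0012,"z":0,"spin":0},{"fingers":-0.3,"x":0,"y":0.0012,"z":0,"spin":0}]' 40
```

```text
time_s: 15.4
ee_pos: [0.559, -0.2387, 0.0388]
eef_rot: [-1.571, 0.0, -1.605]
force: [0.0, 0.2, -1.0]
grip_width: 0.0392
```

```bash
python3 -m handwheel '[{"fingers":-0.3,"x":0,"y":0.0003,"z":0,"spin":0},{"fingers":-0.3,"x":0,"y":0.0006,"z":0,"spin":0},{"fingers":-0.3,"x":0,"y":0.0008,"z":0,"spin":0},{"fingers":-0.3,"x":0,"y":0.0008,"z":0,"spin":0},{"fingers":-0.3,"x":0,"y":0.0008,"z":0,"spin":0},{"fingers":-0.3,"x":0,"y":0.0008,"z":0,"spin":0},{"fingers":-0.3,"x":0,"y":0.0008,"z":0,"spin":0},{"fingers":-0.3,"x":0,"y":0.0008,"z":0,"spin":0},{"fingers":-0.3,"x":0,"y":0.0008,"z":0,"spin":0},{"fingers":-0.3,"x":0,"y":0.0008,"z":0,"spin":0}]' 40
```

```text
time_s: 16.4
ee_pos: [0.559, -0.2387, 0.0387]
eef_rot: [-1.571, -0.0, -1.605]
force: [-4.6, 3.0, 8.2]
grip_width: 0.0395
```

```bash
python3 -m handwheel '[{"fingers":-0.3,"x":0,"y":-0.0006,"z":0.004,"spin":0},{"fingers":-0.3,"x":0,"y":-0.0006,"z":0.01,"spin":0},{"fingers":-0.3,"x":0,"y":-0.0006,"z":0.016,"spin":0},{"fingers":-0.3,"x":0,"y":-0.0006,"z":0.022,"spin":0},{"fingers":-0.3,"x":0,"y":-0.0006,"z":0.028,"spin":0},{"fingers":-0.3,"x":0,"y":-0.0006,"z":0.034,"spin":0},{"fingers":-0.3,"x":0,"y":-0.0006,"z":0.040,"spin":0},{"fingers":-0.3,"x":0,"y":-0.0006,"z":0.044,"spin":0},{"fingers":-0.3,"x":0,"y":-0.0006,"z":0.046,"spin":0},{"fingers":-0.3,"x":0,"y":-0.0006,"z":0.046,"spin":0}]' 40
python3 -m handwheel '[{"fingers":-0.3,"x":0,"y":0,"z":0,"spin":0},{"fingers":-0.3,"x":0,"y":0,"z":0,"spin":0},{"fingers":-0.3,"x":0,"y":0,"z":0,"spin":0},{"fingers":-0.3,"x":0,"y":0,"z":0,"spin":0},{"fingers":-0.3,"x":0,"y":0,"z":0,"spin":0},{"fingers":-0.3,"x":0,"y":0,"z":0,"spin":0},{"fingers":-0.3,"x":0,"y":0,"z":0,"spin":0},{"fingers":-0.3,"x":0,"y":0,"z":0,"spin":0},{"fingers":-0.3,"x":0,"y":0,"z":0,"spin":0},{"fingers":-0.3,"x":0,"y":0,"z":0,"spin":0}]' 40
python3 - <<'E'
from h import *
for i in range(4):
    o=get_obs();show(o['ee_pos'],o['force']);c,p,d=snap('wrist','pics/w6.png')
E
```

```text
time_s: 17.4
ee_pos: [0.6056, -0.2403, 0.0387]
eef_rot: [-1.57, -0.0, -1.604]
force: [0.1, 0.1, 3.6]
grip_width: 0.0394
time_s: 18.4
ee_pos: [0.6051, -0.2403, 0.0387]
eef_rot: [-1.57, -0.0, -1.604]
force: [3.4, 0.4, 4.6]
grip_width: 0.0396
[[ 0.6051 -0.2403  0.0387]
 [ 3.4255  0.3774  4.6112]]
[[ 0.6051 -0.2403  0.0387]
 [ 4.0233 -0.1404  4.8993]]
[[ 0.6051 -0.2403  0.0387]
 [ 3.6394 -0.602   4.9729]]
[[ 0.6051 -0.2403  0.0387]
 [ 4.6585 -0.403   5.0562]]
```

View pics/w6.png

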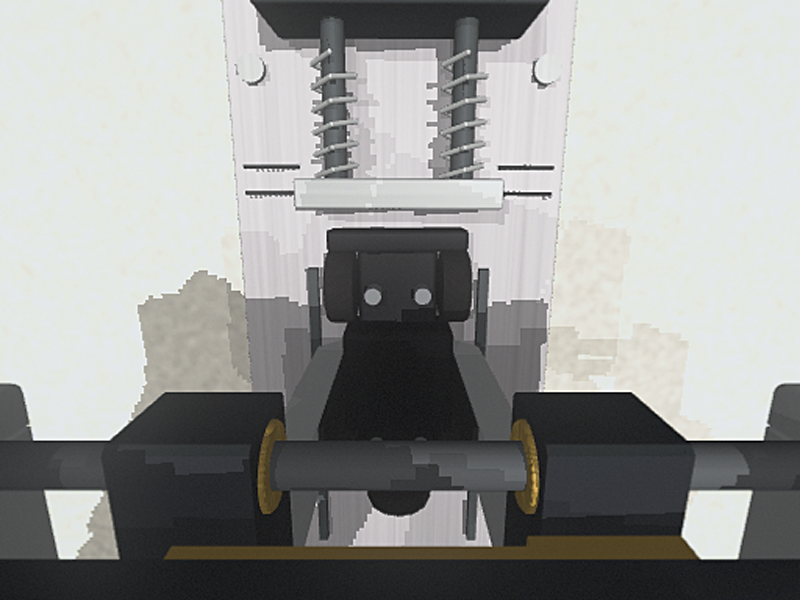

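Run:
```python
from h import *
c=np.load('pics/w6_c.npy',allow_pickle=True).item()
print(ray(c,px8([(295,208),(503,208)]),.0435).mean(0),ray(c,px8([(245,193),(551,193)]),.012).mean(0),ray(c,px8([(245,167),(551,167)]),.012).mean(0))
for z in (.03,.034,.038): print(z,ray(c,px8([(328,229),(468,229)]),z).mean(0))
```

```text
[ 0.668299   -0.24341568  0.0435    ] [ 0.67301064 -0.24321209  0.012     ] [ 0.68298336 -0.24355804  0.012     ]
0.03 [ 0.66023139 -0.24279579  0.03      ]
0.034 [ 0.66056031 -0.24280983  0.034     ]
0.038 [ 0.66088923 -0.24282386  0.038     ]
```

```bash
python3 -m handwheel '[{"fingers":-0.3,"x":0,"y":0,"z":0.0015,"spin":0},{"fingers":-0.3,"x":0,"y":0,"z":0.003,"spin":0},{"fingers":-0.3,"x":0,"y":0,"z":0.0045,"spin":0},{"fingers":-0.3,"x":0,"y":0,"z":0.006,"spin":0},{"fingers":-0.3,"x":0,"y":0,"z":0.0075,"spin":0},{"fingers":-0.3,"x":0,"y":0,"z":0.009,"spin":0},{"fingers":-0.3,"x":0,"y":0,"z":0.0105,"spin":0},{"fingers":-0.3,"x":0,"y":0,"z":0.012,"spin":0},{"fingers":-0.3,"x":0,"y":0,"z":0.012,"spin":0},{"fingers":-0.3,"x":0,"y":0,"z":0.012,"spin":0}]' 40
python3 -m handwheel '[{"fingers":-0.3,"x":0,"y":0,"z":0.001,"spin":0},{"fingers":-0.3,"x":0,"y":0,"z":0.002,"spin":0},{"fingers":-0.3,"x":0,"y":0,"z":0.003,"spin":0},{"fingers":-0.3,"x":0,"y":0,"z":0.004,"spin":0},{"fingers":-0.3,"x":0,"y":0,"z":0.004,"spin":0},{"fingers":-0.3,"x":0,"y":0,"z":0.004,"spin":0},{"fingers":-0.3,"x":0,"y":0,"z":0.004,"spin":0},{"fingers":-0.3,"x":0,"y":0,"z":0.004,"spin":0},{"fingers":-0.3,"x":0,"y":0,"z":0.004,"spin":0},{"fingers":-0.3,"x":0,"y":0,"z":0.004,"spin":0}]' 40
```

```text
time_s: 19.6
ee_pos: [0.6156, -0.2409, 0.0387]
eef_rot: [-1.574, 0.0, -1.605]
force: [-8.8, 0.9, 12.5]
grip_width: 0.0395
time_s: 20.6
ee_pos: [0.6191, -0.2409, 0.0387]
eef_rot: [-1.576, 0.001, -1.605]
force: [-13.6, 1.5, 15.3]
grip_width: 0.0394
```

```bash
python3 -m handwheel '[{"fingers":-0.3,"x":0,"y":-0.0003,"z":0.0005,"spin":0},{"fingers":-0.3,"x":0,"y":-0.0006,"z":0.0005,"spin":0},{"fingers":-0.3,"x":0,"y":-0.0006,"z":0.0005,"spin":0},{"fingers":-0.3,"x":0,"y":-0.0006,"z":0.0005,"spin":0},{"fingers":-0.3,"x":0,"y":-0.0006,"z":0.0005,"spin":0},{"fingers":-0.3,"x":0,"y":-0.0006,"z":0.0005,"spin":0},{"fingers":-0.3,"x":0,"y":-0.0006,"z":0.0005,"spin":0},{"fingers":-0.3,"x":0,"y":-0.0006,"z":0.0005,"spin":0},{"fingers":-0.3,"x":0,"y":-0.0006,"z":0.0005,"spin":0},{"fingers":-0.3,"x":0,"y":-0.0006,"z":0.0005,"spin":0}]' 40
python3 - <<'E'
from h import *
o=get_obs();show(o['ee_pos'],o['eef_rot'],o['force']);c,p,d=snap('wrist','pics/w7.png')
P=cv2.imread('pics/w7.png');cv2.imwrite('pics/w7c.png',cv2.resize(P[80:350,220:580],(800,600),interpolation=cv2.INTER_CUBIC))
E
```

```text
time_s: 21.6
ee_pos: [0.6194, -0.2409, 0.0387]
eef_rot: [-1.576, 0.001, -1.605]
force: [-13.0, 1.0, 10.8]
grip_width: 0.0397
[[ 6.19400e-01 -2.40900e-01  3.87000e-02]
 [-1.57630e+00  9.00000e-04 -1.60500e+00]
 [-1.29783e+01  9.56700e-01  1.08468e+01]]
```

View pics/w7c.png

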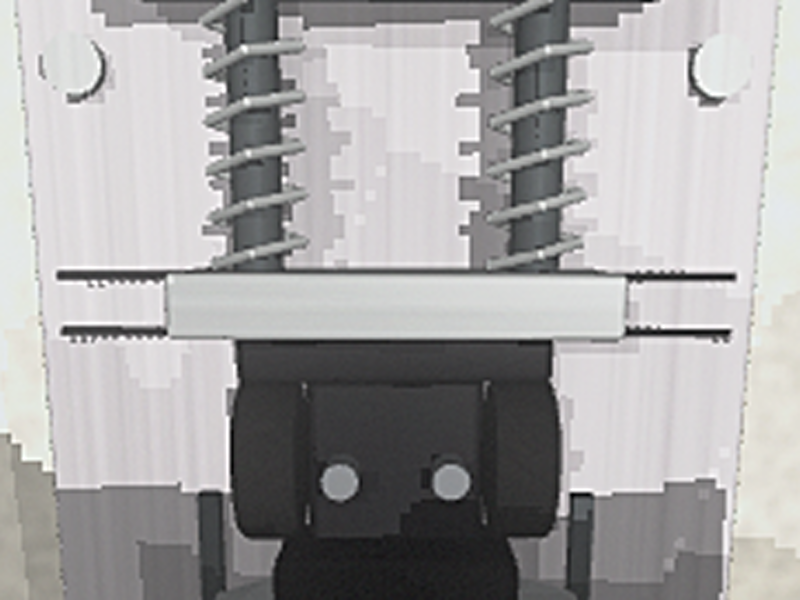

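Run:
```python
from h import *
c=np.load('pics/w7_c.npy',allow_pickle=True).item()
f=lambda px:px8([(220+u*.45,80+v*.45) for u,v in px])
for px,z in (([(168,339),(626,339)],.0435),([(62,331),(730,331)],.012),([(58,275),(735,275)],.012)): print(ray(c,f(px),z).mean(0).round(4))
```

```text
[ 0.6745 -0.2437  0.0435]
[ 0.673  -0.2434  0.012 ]
[ 0.683  -0.2439  0.012 ]
```

```bash
python3 -m handwheel '[{"fingers":-0.3,"x":0,"y":-0.0003,"z":0.001,"spin":0},{"fingers":-0.3,"x":0,"y":-0.0005,"z":0.002,"spin":0},{"fingers":-0.3,"x":0,"y":-0.0005,"z":0.003,"spin":0},{"fingers":-0.3,"x":0,"y":-0.0005,"z":0.004,"spin":0},{"fingers":-0.3,"x":0,"y":-0.0005,"z":0.004,"spin":0},{"fingers":-0.3,"x":0,"y":-0.0005,"z":0.004,"spin":0},{"fingers":-0.3,"x":0,"y":-0.0005,"z":0.004,"spin":0},{"fingers":-0.3,"x":0,"y":-0.0005,"z":0.004,"spin":0},{"fingers":-0.3,"x":0,"y":-0.0005,"z":0.004,"spin":0},{"fingers":-0.3,"x":0,"y":-0.0005,"z":0.004,"spin":0}]' 40
python3 - <<'E'
from h import *
o=get_obs();show(o['ee_pos'],o['eef_rot'],o['force']);c,p,d=snap('wrist','pics/w8.png');snap('top','pics/t8.png')
P=cv2.imread('pics/w8.png');cv2.imwrite('pics/w8c.png',cv2.resize(P[80:350,220:580],(800,600),interpolation=cv2.INTER_CUBIC))
E
```

```text
time_s: 22.65
ee_pos: [0.623, -0.241, 0.0388]
eef_rot: [-1.577, 0.001, -1.605]
force: [-13.3, 0.2, 9.1]
grip_width: 0.04
[[ 6.23000e-01 -2.41000e-01  3.88000e-02]
 [-1.57730e+00  1.20000e-03 -1.60510e+00]
 [-1.32983e+01  1.50700e-01  9.09500e+00]]
```

View pics/w8c.png

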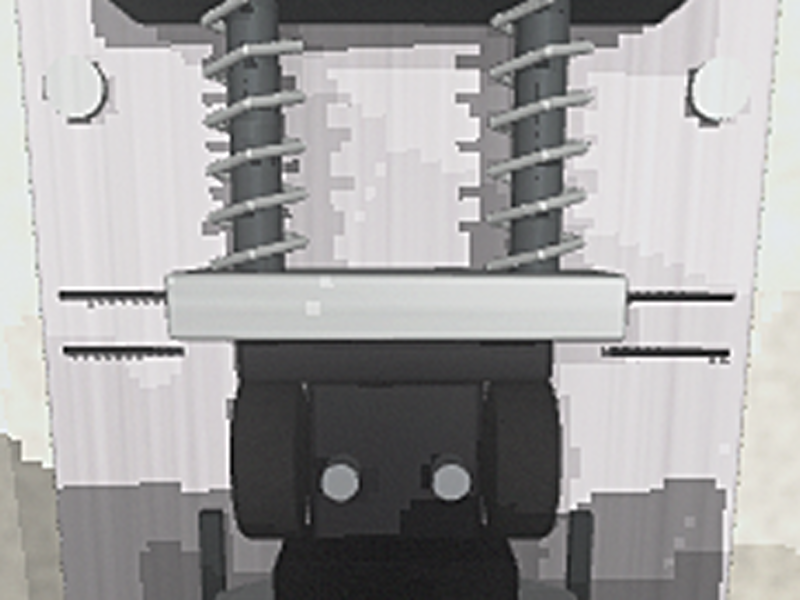

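View pics/t8.png

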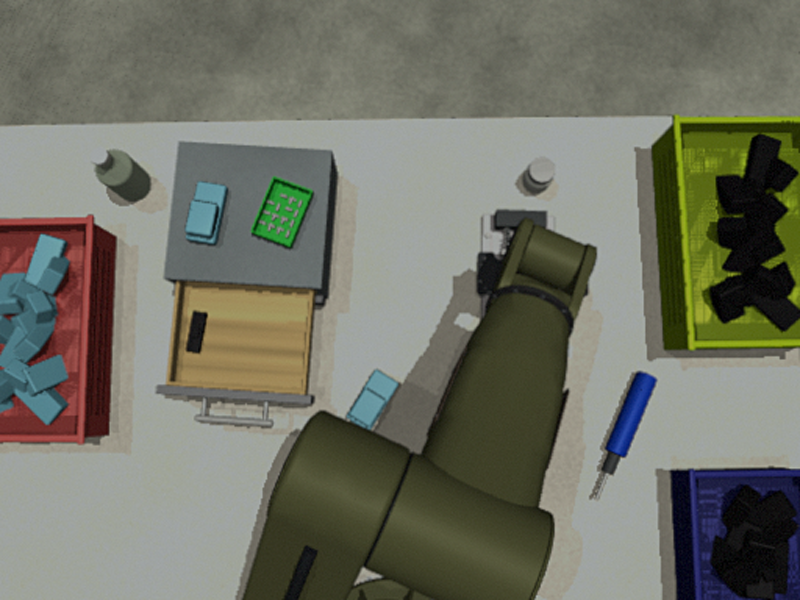

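Run:
```python
from h import *
c=np.load('pics/w8_c.npy',allow_pickle=True).item()
f=lambda px:px8([(220+u*.45,80+v*.45) for u,v in px])
for px,z in (([(168,339),(626,339)],.0435),([(62,352),(730,352)],.012),([(58,295),(735,295)],.012)): print(ray(c,f(px),z).mean(0).round(4))
o=get_obs();show(o['ee_pos'],o['force'])
```

```text
[ 0.6781 -0.2438  0.0435]
[ 0.6727 -0.2434  0.012 ]
[ 0.683  -0.2438  0.012 ]
[[  0.623   -0.241    0.0388]
 [-14.282    1.1598   8.6559]]
```

The plate face stands midway between the lines. The drawer is open and the shells and tray have not moved, so I'm handing in.

```bash
python3 -c "
from station import workorder,get_obs
print(workorder.hand_in()); o=get_obs(); print(o['ee_pos'],o['force'],o['grip_width'])"
```

```text
the job is handed in; nothing more can be done
None
the job is handed in; nothing more can be done
```

I pulled the top drawer to its stop and left it open, then put the chassis on its wheels in the lane with its bumper towards the stop plate. I pushed it along until the bumper pressed the plate back, and handed in at about 23 s with the fingers still gripping it at a 40 N setting. No verdict was reported.

- **Drawer:** I felt the stop at about 31 N. The top camera later showed the drawer still open.
- **Push on the plate:** the plate face stands midway between the scribed lines, 5.4 mm past the 5 N line. That is about 10 mm back, or about 10 N, with the bumper flush and centred to within about 1 mm.
- **Readings that disagreed:** the wrist sensor read 13–14 N along the lane, against 10 N by the lines. I put this down to wheel friction, because the grip also pressed down with about 9 N. I trusted the lines.
- **Tilt:** the tool leans about 0.006 rad under load, well inside the 0.1 rad limit for the chassis.
- **Bystanders:** both shells and the tray of screws look unmoved in the last top picture.

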